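Pop the touch-latch herb box and lay its lid back

TASK

Open the herb box whose lid bears the green disc: press down on the front of its lid (the edge nearer the robot) with a fingertip and let go, so that the catch releases and the lid springs ajar by itself, then push that edge up and back with the outside of the fingers until the lid leans all the way back. Leave the other two boxes shut and do not lift or shift anything else on the counter.

Things in the scene. Friction and masses are not known exactly. Their poses are not given: they have to be found in the camera images.
- green_box: Red lacquered herb box with a round green disc (54 mm across) on the lid, fixed to the counter, 130 (x) x 120 (y) mm, walls 5 mm, rim 100 mm high. Origin: centre of its underside. Front = its -x side, towards the robot (turned up to 0.35 rad); lid hinged at the rear (+x). Closed lid: level, top face 118 mm above the counter. The three boxes are alike, change places, and stand at least 30 mm apart.
- green_lid (a joint): Lid hinge of the green-disc box, rad: 0 closed on its catch, -0.035 pressed fully in, positive = opened up, stop at 1.85. Pressed 3 to 4 mm down near the front edge (4 to 5 N) and let go, it springs to about 0.45 in half a second and stays (no relocking). From there it swings lightly (1 N at the edge) but falls back to 0.45 if left short of upright; past 1.65 it leans back to the stop by itself in a second.
- green_lid_front (a point): Middle of the lid's front edge on its top face; moves with the lid (axes: the lid's, x towards the hinge). Lid: panel 130 long (front to back) x 120 wide x 12 mm, about 0.12 kg. Press within 40 mm of this edge. With the lid ajar, its lower front edge is about 163 mm above the counter and 117 mm in front of the hinge.
- green_box_hinge (a point): Middle of the green-disc box's lid hinge axis: 65 mm behind the box's origin, 106 mm above the counter, at the level of the closed lid's underside; the axis runs along the box's y. Fixed to the box, same axes as the box. The lid's underside reaches 130 mm from it.
- yellow_box: Red lacquered herb box with a yellow square (45 mm) on the lid, fixed to the counter, 130 (x) x 120 (y) mm, walls 5 mm, rim 100 mm high. Origin: centre of its underside. Front = its -x side, towards the robot (turned up to 0.35 rad); lid hinged at the rear (+x). Closed lid: level, top face 118 mm above the counter. The three boxes are alike, change places, and stand at least 30 mm apart.
- yellow_lid (a joint): Lid hinge of the yellow-square box, rad: 0 closed on its touch catch, positive = opened upward. To be left shut; pressing it would pop it open.
- white_box: Red lacquered herb box with a round white disc (54 mm across) on the lid, fixed to the counter, 130 (x) x 120 (y) mm, walls 5 mm, rim 100 mm high. Origin: centre of its underside. Front = its -x side, towards the robot (turned up to 0.35 rad); lid hinged at the rear (+x). Closed lid: level, top face 118 mm above the counter. The three boxes are alike, change places, and stand at least 30 mm apart.
- white_lid (a joint): Lid hinge of the white-disc box, rad: 0 closed on its touch catch, positive = opened upward. To be left shut; pressing it would pop it open.
- mortar: Loose brass mortar bowl, 100 mm across, 75 mm high, origin at the centre of its underside; stands behind the boxes. Bystander.
- jar: Loose blue ceramic jar with a dark wooden cap, 70 mm across, 110 mm high, origin under its centre; behind the boxes. Bystander.
- teacup: Loose white teacup, 72 mm across, 60 mm high, origin under its centre; behind the boxes. Bystander.
- weight: Loose brass scale weight, 40 mm across, 48 mm high, origin under its centre; in front of the boxes. Bystander.
- packet: Loose white paper packet, 50 x 70 x 25 mm, origin under its centre; in front of the boxes. Bystander.
- spoon: Loose metal spoon with a wooden handle, lying on the counter behind the boxes, under 30 mm high. Bystander.

How it is judged:
On the way, in this order (a step that is already met when the one before it is completed fails the run):
1. the green-disc box's lid, pressed and let go, stands ajar on its spring, untouched by the fingers (0.35 to 0.65 rad) (value of joint green_lid between 0.35 and 0.65 rad and contact force between the fingers and green_box below 0.3 N), for 0.15 s.
2. the lid is swung past upright (1.65 rad) (value of joint green_lid above 1.65 rad), for 0.1 s.
At the end, for the whole second after the job is handed in: The green-disc box's lid leans back past upright (more than 1.7 rad open, stop at 1.85) and rests; the yellow and white boxes' lids are shut (less than 0.06 rad) (value of joint green_lid above 1.7 rad and velocity of joint green_lid between -0.1 and 0.1 rad/s and value of joint each of yellow_lid, white_lid below 0.06 rad); the robot touches nothing.
It fails at once if the lid of the yellow or the white box opened (not (value of joint each of yellow_lid, white_lid below 0.06 rad)).
It fails at once if a bystander lifted more than 20 mm (height (world z) of any of mortar, jar, teacup, weight, packet, spoon above 0.02 m).
It fails at once if a bystander shifted more than 30 mm (distance of any of mortar, jar, teacup, weight, packet, spoon from where it was at the start of the episode above 0.03 m).
It also fails if it takes over 48 s, if anything falls off the work surface, if the arm or the gripper's body presses on something with over 40 N, if the wrist force passes 120 N, or if a joint passes its speed limit or range.

ROBOT

A 6-joint arm with a two-finger parallel gripper is mounted at the origin on the work surface. World frame = base frame: x ahead of the robot, y to its left, z up, the work surface at z = 0. Lengths are in m, angles in rad, forces in N, time in s.
With the tool pointing down it reaches from about 0.325 to 1 m from the base axis. Payload 5.1 kg.
Tool frame: the origin (TCP) lies midway between the tips of the shut fingers; the grasp point (between the pads) lies 19 mm behind it; z points along the fingers, y is the line along which they close (so a half turn about z gives the same grasp; the last joint's range is limited). The gripper opens to 85 mm and grips with 20 to 120 N. Pads are 22 mm wide; open, the fingers measure 114 mm over their backs; the gripper's body (76 mm by 85 mm) begins 54 mm behind the grasp point. The pads swing forward as they close: fully open they stand 13 mm farther back than shut.
Start: joints at [1.068, 0.124, 1.65, -0, 1.367, -0.083], TCP at [0.265, 0.594, 0.231] pointing down, gripper open.
Joint ranges: [-2.61, 2.61], [-1.02, 2.33], [0.03, 2.71], [-1.35, 4.49], [0.32, 2.68], [-2.91, 2.91]. Speed limits (rad/s): [2.57, 2.57, 3.14, 3.14, 3.14, 3.14].

INTERFACE

Orientations are given as [roll, pitch, yaw] about the fixed x, y, z axes, in that order (R = Rz(yaw) Ry(pitch) Rx(roll)).
In Python, from bench import move_ptp, move_linear, movej, grip, hold, inverse_kinematics, camera, camera_info, IKError, job_done, current_time, current_joint_pos, current_qd, current_tau, current_ee_pos, current_ee_rot, current_wrist_force, current_ft_torque, current_grip_width, current_finger_force gives the robot as it stands. Calls block until the motion is done:
- move_ptp(position, orientation): joint-space move of the TCP to a pose.
- move_linear(position, ori=None, velocity=0.15, max_force=None): straight line of the TCP; ori=None keeps the orientation; velocity is the mean speed in m/s. With max_force (N) it stops when the force on the tool has changed by that much, and returns True; else False.
- movej(angles): joint-space move.
- grip(opening): finger opening in m; the grip force is fixed at half the most; returns when the fingers have stopped.
- hold(seconds).
- inverse_kinematics(position, orientation): joint angles nearest the present ones, or None.
- camera(name): name is "scene" or "top"; returns the picture (400x640x3 uint8, red, green, blue); there is no depth.
- camera_info(name): a dict with "vertical_fov" (degrees; the focal length in pixels is half the picture's height over the tangent of half this angle, whatever the lens; pixels are square), "cx", "cy" (the principal point, pixels), "dist" ([k1, k2, p1, p2, k3] as OpenCV has them; the pictures are not rectified), "R" (3x3) and "t" (3): a world point X has camera coordinates R X + t. Camera axes: x right, y down, z forward; pixel columns grow to the right and rows downward; lengths in m; the calibration is good to about 2 mm. A picture is of the moment at which its call begins. camera_info takes no time and is no camera call.
A pose or a line that the arm cannot do raises IKError and nothing moves.
- job_done(): hands the job in; it is judged then, once.
Readings, each from a call of its own:
- current_time(): time.
- current_joint_pos(): joint angles.
- current_qd(): joint speeds.
- current_tau(): joint torques, N m.
- current_ee_pos(): TCP position.
- current_ee_rot(): TCP orientation.
- current_wrist_force(): force on the tool from outside, world axes, zero at the start.
- current_ft_torque(): the same for the moment, N m.
- current_grip_width(): finger opening in m.
- current_finger_force(): force on a finger pad.
Only numpy, scipy, OpenCV 4.12 (cv2) and the standard library are available. Lean on these libraries where they do the work, as an engineer would, in place of code of your own. Each camera call takes 0.05 s, during which the arm holds its last target. There are 200 camera calls.

## Working session

There is one attempt and no reset: what is moved stays moved. The work goes in short steps, each a Python script; the robot and the scene stay as the last script left them, time stands still between calls to the robot, and variables do not carry over. Pictures are saved under pics/ and viewed, at most 10 in all, crops included, and the job is handed in when it is done.

```bash
ls && mkdir -p pics
python3 - <<'E'
from bench import *
import cv2
for n in("top","scene"):
    im=camera(n); cv2.imwrite(f"pics/{n}0.png",im[:,:,::-1]); print(n,camera_info(n))
print(current_time(),current_ee_rot(),current_grip_width())
E
```

```text
pics
top {'vertical_fov': 57.96259914623948, 'cx': 322.0799031667456, 'cy': 204.67752417987518, 'dist': array([-0.07090397,  0.        ,  0.        ,  0.        ,  0.        ]), 'R': array([[ 0.00620106, -0.99991981,  0.01104205],
       [-0.99088622, -0.00763015, -0.13448522],
       [ 0.13455868, -0.01010746, -0.99085408]]), 't': array([-0.02554597,  0.57421826,  0.71422875])}
scene {'vertical_fov': 53.558132203551345, 'cx': 319.3868725310105, 'cy': 197.4412742827241, 'dist': array([-0.02690648,  0.        ,  0.        ,  0.        ,  0.        ]), 'R': array([[-0.40571489,  0.91388878, -0.01423787],
       [ 0.53359712,  0.22418212, -0.81548543],
       [-0.74207112, -0.33845187, -0.57860245]]), 't': array([ 0.22136628, -0.22468982,  1.29350563])}
0.1 [-3.13965766e+00 -1.74651135e-04  2.72176714e+00] 0.08526964624053579
```

View pics/top0.png

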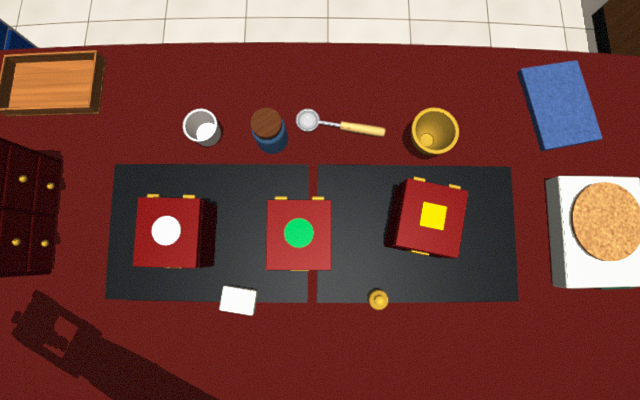

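View pics/scene0.png

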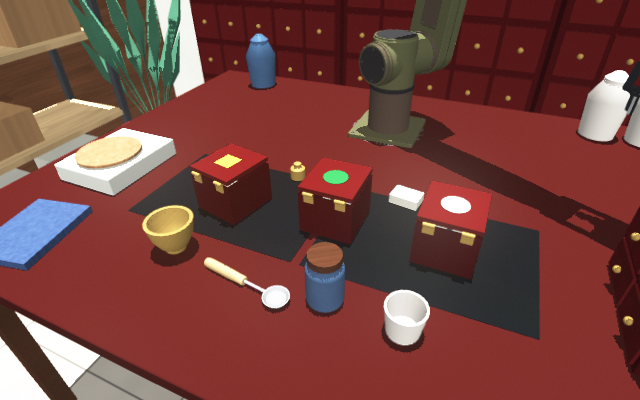

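The top view shows the green disc at about (299,233), between the white disc (166,230) and the yellow square (433,216). The packet (238,300) and weight (378,300) stand in front. Next I cast rays onto the lid plane.

```bash
cat > h.py <<'E'
import numpy as np, cv2
from bench import *
def plane(name,px,z):
    c=camera_info(name); f=200/np.tan(np.radians(c["vertical_fov"])/2)
    K=np.array([[f,0,c["cx"]],[0,f,c["cy"]],[0,0,1]])
    u=cv2.undistortPoints(np.float64(px).reshape(-1,1,2),K,np.array(c["dist"])).reshape(-1,2)
    d=np.c_[u,np.ones(len(u))]@c["R"]; o=-c["R"].T@c["t"]
    return o+d*((z-o[2])/d[:,2])[:,None]
def big(mask,n=1):
    cs=cv2.findContours(mask.astype(np.uint8),cv2.RETR_EXTERNAL,cv2.CHAIN_APPROX_NONE)[0]
    return sorted(cs,key=cv2.contourArea)[-n:]
def cen(c):
    m=cv2.moments(c); return [m["m10"]/m["m00"],m["m01"]/m["m00"]]
E
python3 - <<'E'
from h import *
for n in("top","scene"):
    im=cv2.imread(f"pics/{n}0.png"); h=cv2.cvtColor(im,cv2.COLOR_BGR2HSV)
    g=big((abs(h[...,0].astype(int)-70)<15)&(h[...,1]>150)&(h[...,2]>120)&((np.arange(640)>200)&(np.arange(640)<400)))[0]
    p=plane(n,g.reshape(-1,2),.118)
    print(n,"green",cen(g),plane(n,[cen(g)],.118),np.ptp(p,0))
    if n=="top":
        print("px",im[215,280],im[260,310],im[290,310],im[215,150])
        r=(h[...,2]>110)&(h[...,1]>150)&((h[...,0]<6)|(h[...,0]>172))
        r[:185]=0;r[285:]=0;r[:,:120]=0;r[:,490:]=0
        for c in big(r,3):
            p=plane(n,c.reshape(-1,2),.118)[:,:2]
            b=cv2.minAreaRect((p*1000).astype(np.float32)); print(b,cv2.boxPoints(b).round())
for k,px in dict(packet=(238,300),weight=(378,300),mortar=(435,132),jar=(266,125),cup=(201,125)).items():
    print(k,plane("top",[px],dict(packet=.025,weight=.048,mortar=.075,jar=.11,cup=.06)[k]).round(3))
E
```

```text
top green [298.3620495495495, 232.49408783783784] [[0.51150175 0.0227022  0.118     ]] [0.04992112 0.05004921 0.        ]
px [ 48  53 173] [ 61  66 187] [ 29  29 110] [ 37  38 152]
((541.4306030273438, -227.33209228515625), (119.31442260742188, 129.66195678710938), 78.54302215576172) [[ 466. -273.]
 [ 593. -299.]
 [ 617. -182.]
 [ 490. -156.]]
((510.7396240234375, 269.7977294921875), (119.24132537841797, 128.94189453125), 89.29296875) [[446. 211.]
 [574. 209.]
 [576. 329.]
 [447. 330.]]
((508.4953918457031, 22.23102569580078), (127.30615234375, 119.8847427368164), 0.42538565397262573) [[444.  82.]
 [445. -38.]
 [573. -37.]
 [572.  83.]]
scene green [335.1725663716814, 176.64601769911505] [[0.50944223 0.02237771 0.118     ]] [5.04594021e-02 5.10243979e-02 1.11022302e-16]
packet [[0.376 0.151 0.025]]
weight [[ 0.381 -0.135  0.048]]
mortar [[ 0.723 -0.254  0.075]]
jar [[0.721 0.09  0.11 ]]
cup [[0.739 0.235 0.06 ]]
```

The green box centre is at (0.510, 0.022) with yaw about 0. Both views agree to 2 mm, and the lid measures 127×120 mm against 130×120 mm given. I'll check that every pose is reachable, then press.

```bash
cat >> h.py <<'E'
Y=.022; T=.5; HX=.575
def arc(th,s=.02,w=.011):
    e=np.array([HX-.13*np.cos(th),.106+.13*np.sin(th)])
    p=e+s*np.array([np.sin(T),-np.cos(T)])-w*np.array([np.cos(T),np.sin(T)])
    return [p[0],Y,p[1]]
E
python3 - <<'E'
from h import *
for yaw in(0,np.pi):
    down=[np.pi,0,yaw]; tilt=[np.pi,-T,0] if yaw==0 else [np.pi,T,np.pi]
    for p,o in [([.462,Y,.21],down),([.462,Y,.112],down),([.40,Y,.21],tilt),([.40,Y,.14],tilt)]+[(arc(t),tilt) for t in(.3,.8,1.2,1.7)]:
        q=inverse_kinematics(p,o); print(np.round(p,3),None if q is None else np.round(q,2))
E
```

```text
[0.462 0.022 0.21 ] [-0.07 -0.29  2.08 -0.    1.36  1.5 ]
[0.462 0.022 0.112] [-0.07 -0.2   2.17 -0.    1.17  1.5 ]
[0.4   0.022 0.21 ] [-0.12 -0.88  2.48  0.07  1.05  1.43]
[0.4   0.022 0.14 ] [-0.12 -0.83  2.57  0.07  0.9   1.42]
[0.451 0.022 0.122] [-0.1  -0.59  2.49  0.07  0.75  1.43]
[0.484 0.022 0.176] [-0.09 -0.55  2.37  0.06  0.83  1.45]
[0.528 0.022 0.204] [-0.08 -0.44  2.25  0.05  0.83  1.47]
[0.592 0.022 0.212] [-0.07 -0.27  2.12  0.05  0.8   1.48]
[0.462 0.022 0.21 ] [-0.07 -0.29  2.08  0.    1.36 -1.64]
[0.462 0.022 0.112] [-0.07 -0.2   2.17  0.    1.17 -1.64]
[0.4   0.022 0.21 ] [-0.12 -0.88  2.48  0.07  1.05 -1.71]
[0.4   0.022 0.14 ] [-0.12 -0.83  2.57  0.07  0.9  -1.72]
[0.451 0.022 0.122] [-0.1  -0.59  2.49  0.07  0.75 -1.71]
[0.484 0.022 0.176] [-0.09 -0.55  2.37  0.06  0.83 -1.69]
[0.528 0.022 0.204] [-0.08 -0.44  2.25  0.05  0.83 -1.68]
[0.592 0.022 0.212] [-0.07 -0.27  2.12  0.05  0.8  -1.66]
```

Run:
```python
from h import *
grip(0.0)
move_ptp([.462,Y,.21],[np.pi,0,0])
move_linear([.462,Y,.13],velocity=.1)
hit=move_linear([.462,Y,.110],velocity=.015,max_force=8)
print(hit,current_ee_pos(),current_wrist_force())
move_linear([.462,Y,.21],velocity=.15)
move_linear([.40,Y,.22],ori=[np.pi,-T,0],velocity=.15); hold(.3)
print(current_time(),current_ee_pos(),current_wrist_force())
a=camera("scene");b=camera("top")
cv2.imwrite("pics/press.png",np.vstack([a[80:280,120:560],b[120:320,120:560]])[:,:,::-1])
```

```text
True [0.46156368 0.02200629 0.11446133] [-1.45957775 -0.29582999  5.704798  ]
6.8917 [0.40034568 0.02202476 0.21985935] [ 0.11269785  0.94359707 -0.00234966]
```

View pics/press.png

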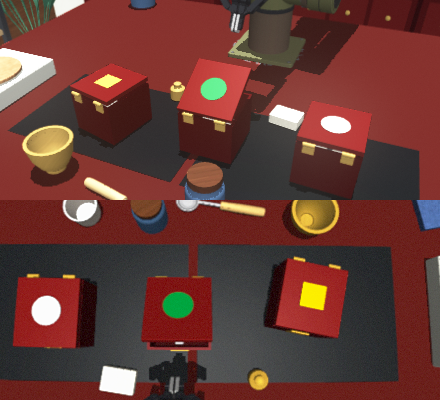

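The catch released. In the crop, the green lid at (215,90) stands tilted up, the other two lids are shut, and the gripper is clear in front. Next I push the lid along its arc.

Run:
```python
from h import *
move_linear([.40,Y,.135],velocity=.12)
p=arc(.38); move_linear(p,velocity=.08)
print(current_wrist_force())
for t in np.arange(.55,1.76,.15):
    if move_linear(arc(t),velocity=.08,max_force=15): print("stop",t); break
    print(round(t,2),np.round(current_ee_pos(),3),np.round(current_wrist_force(),1))
hold(.5)
a=camera("scene");b=camera("top")
cv2.imwrite("pics/push.png",np.vstack([a[80:280,120:560],b[120:320,120:560]])[:,:,::-1])
print(current_time())
```

```text
[-0.31594106 -0.27477923  0.36219335]
0.55 [0.465 0.022 0.152] [-2.1 -0.1 -0.4]
0.7 [0.476 0.022 0.168] [-0.8  0.3 -0.3]
0.85 [0.489 0.022 0.181] [-0.9  0.2 -0.1]
1.0 [0.505 0.022 0.193] [-0.9 -0.4 -0.1]
1.15 [0.522 0.022 0.202] [-3.5  0.2  4.7]
1.3 [0.541 0.022 0.211] [-3.1  0.9  9.1]
1.45 [0.562 0.022 0.217] [-2.   1.1 12.2]
1.6 [0.582 0.022 0.219] [ 0.8  1.  12.9]
stop 1.7500000000000002
12.75
```

View pics/push.png

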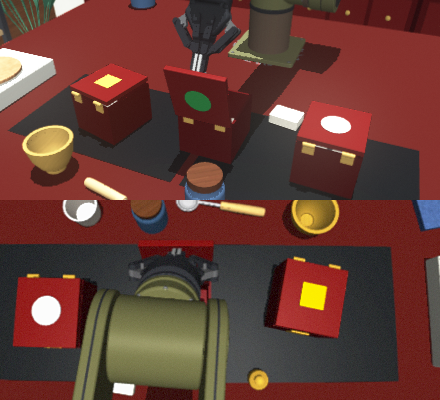

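The lid at (200,95) is close to upright. The +12 N in z suggests its edge is bearing up on the step of the finger, so I'll lift slightly while pushing on.

Run:
```python
from h import *
p=np.array(current_ee_pos()); print(p,current_wrist_force())
for d in ([.004,0,.004],[.012,0,.007],[.020,0,.009],[.028,0,.009]):
    s=move_linear(list(p+d),velocity=.06,max_force=15)
    print(s,np.round(current_ee_pos(),3),np.round(current_wrist_force(),1))
    if s: break
hold(1.)
a=camera("scene")
cv2.imwrite("pics/push2.png",cv2.resize(a[80:280,200:440],None,fx=2,fy=2)[:,:,::-1])
print(current_time(),current_wrist_force())
```

```text
[0.5993644  0.02190862 0.21639796] [-12.83040729  -0.21662264  10.39746895]
False [0.6   0.022 0.217] [-15.5  -1.2   5.3]
True [0.6   0.022 0.217] [-21.2  -1.7  14.5]
14.2583 [-19.22652217  -0.1058683   13.16043374]
```

View pics/push2.png

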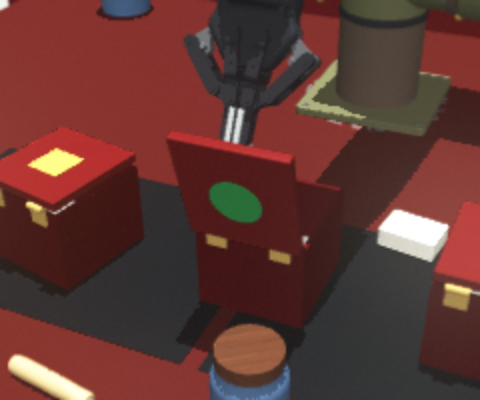

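With the tip at x=0.60 and about 19 N of push-back, the geometry gives roughly 1.85 rad, so the lid is against its stop. I'll back away along -x and verify.

Run:
```python
from h import *
p=np.array(current_ee_pos())
move_linear(list(p+[-.06,0,.003]),velocity=.06)
move_linear([.46,Y,.27],velocity=.15); hold(1.)
print(current_time(),current_wrist_force(),current_ee_pos())
a=camera("scene");b=camera("top")
cv2.imwrite("pics/end.png",np.vstack([a[80:280,120:560],b[120:320,120:560]])[:,:,::-1])
```

```text
17.225 [ 0.51909817 -0.46680726  0.45374075] [0.45999489 0.02198855 0.27004382]
```

View pics/end.png

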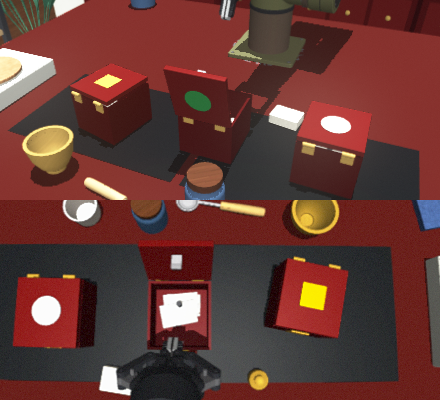

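The green lid leans back at (198,95) with nothing touching it. The other two lids are shut and the loose items are where they started.

```bash
python3 -c "
from bench import *
print(job_done())"
```

```text
the job is handed in; nothing more can be done
None
```

The green-disc box is open with its lid leaning back against the stop, the other two boxes are shut, nothing else visibly moved, and the job was handed in at about 17 s (no verdict came back).

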